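Offer a crank lever up to a gearbox shaft

ROBOT

A 6-joint arm with a two-finger parallel gripper is mounted at the origin on the work surface. World frame = base frame: x ahead of the robot, y to its left, z up, the work surface at z = 0. Lengths are in m, angles in degrees, forces in N, time in s.
With the tool pointing down it reaches from about 0.3 to 0.75 m from the base axis. Payload 8.5 kg.
Tool frame: the origin (TCP) lies midway between the tips of the shut fingers; the grasp point (between the pads) lies env.tcp_to_grasp behind it (env.tcp_to_grasp is the distance from the TCP to the grasp point, in m); z points along the fingers, y is the line along which they close (so a half turn about z gives the same grasp; the last joint's range is limited). The gripper opens to 85 mm and grips with 20 to 120 N. Pads are 22 mm wide; open, the fingers measure 114 mm over their backs; the gripper's body (76 mm by 85 mm) begins 54 mm behind the grasp point. The pads swing forward as they close: fully open they stand 13 mm farther back than shut.
Start: joints at [-85.961, 21.807, 74.336, -0, 83.858, -12.336], TCP at [0.155, -0.528, 0.231] pointing down, gripper open.
Joint ranges: [-178.18, 178.18], [-50.72, 133.34], [12.68, 142.11], [-81.47, 261.47], [9.98, 163.14], [-165.26, 165.26]. Speed limits (degrees/s): [136.94, 136.94, 180, 180, 180, 180].

INTERFACE

Orientations are given as a 3x3 rotation matrix whose columns are the frame's x, y, z axes.
In Python, from rig import observe, optics, job, env gives the robot as it stands. The module is installed in compiled form; this text tells all that it offers.
- The arm moves only by the shell command python3 -m jog 'ROWS' [FORCE]. ROWS is JSON, a list of rows, each a list of 7 numbers: the turn, a rotation vector about the tool's x, y, z in rad, then the shift along the tool's x, y, z in m, then the opening in per cent of the stroke, from 0 (shut) to 100 (fully open). A call has 1 to 10 rows; each row shifts and turns the commanded pose from where the row before left it, along the tool's axes as they then stand; what a row does not reach is not made up. A row lasts 1/8 s, in which the tool goes at most 62.5 mm and 10.7 degrees, less where a joint would pass 70% of its speed; a pose out of reach is approached as far as the arm can. A call is refused whole if a number of a shift passes 0.0625 or a number of a turn 0.188, either way. A call with a gripper value outside its range is refused whole. The fingers move at their own pace and stop on an object; FORCE is the grip in N (left out, the last holds). Time passes only in rows, so rows that do not move let the fingers close. It gives the time, the measured TCP pose, the force, the opening and the grip force at its end, in the units of the state.
- observe(): the state, without advancing time (a new reading comes with each control period).
- optics.get_image(name): name is "side" or "top"; returns a dict with "pixels" (400x640x3 uint8, red, green, blue), "mtx" (3x3 intrinsics, pixels), "rvec" (rotation vector, rad) and "tvec" (3), from world to camera coordinates, as OpenCV has them. Camera axes: x right, y down, z forward; pixel columns grow to the right and rows downward; lengths in m; the calibration is good to about 2 mm. A picture is of the moment at which its call begins. There is no depth.
- job.close_job(): hands the job in; it is judged then, once.
The state is a dict: "time_s": time; "q": joint angles; "qvel": joint speeds; "joint_efforts": joint torques, N m; "position": TCP position; "tool_rot": TCP orientation; "ft_force": force on the tool from outside, world axes, zero at the start; "wrist_torque": the same for the moment, N m; "grip_width": finger opening in m; "gripper_force": force on a finger pad.
Only numpy, scipy, OpenCV 4.12 (cv2) and the standard library are available. Lean on these libraries where they do the work, as an engineer would, in place of code of your own. Each camera call takes 0.05 s, during which the arm holds its last target. There are 200 camera calls.

TASK

First lift the yellow dust cap off the gearbox shaft and leave it in the red tray. Then pick up the crank lever by its balance point and hold it level and still, about 4 cm above the shaft and pin without touching the fixture, with the hub's hole over the steel shaft and the eye's hole over the brass pin; finish while still holding it there. Keep the lever level from the moment you lift it, and leave the other things on the bench where they are.

Things in the scene. Friction and masses are not known exactly. Their poses are not given: they have to be found in the camera images.
- lever: loose cast crank lever, 0.35 to 0.7 kg, lying flat: heavy bare-steel hub (50 mm across, 38 tall) and light blue eye (28 across, 38 tall), bore centres 190 mm apart, joined by a straight blue bar 18 mm wide, 22 mm tall (10 to 32 mm above the underside). Origin on the underside below the balance point; x runs along the bar from hub (at -60 mm) to eye (at +130 mm), z up
- lever_balance (a point): the lever's balance point: on the bar, 60 mm from the hub's centre towards the eye, mid-section, 21 mm above the underside; moves with the lever
- hub_bore (a point): centre of the hub's 20 mm bore at the lever's underside; moves with the lever
- eye_bore (a point): centre of the eye's 14 mm bore at the lever's underside; moves with the lever
- drive: fixture bolted to the bench: dark base plate 260 x 90 x 12 mm, grey gearbox housing 90 x 80 mm, top at 62 mm, bearing an upright steel shaft on a boss 42 mm across, 6 mm tall; a brass pin on a dark post 190 mm away. Origin at bench height on the line between them, 60 mm from the shaft, 130 mm from the pin; x points from shaft to pin, z up
- shaft_tip (a point): top centre of the steel shaft (16 mm across), 105 mm above the bench; hidden inside the cap at the start
- pin_tip (a point): top centre of the brass pin (9 mm across; its post 24 mm across up to 62 mm), 105 mm above the bench
- cap: loose yellow plastic dust cap, 32 mm across, 50 mm tall, closed on top, about 40 g, 24 mm bore 44 mm deep; at the start it stands loosely over the shaft, rim on the boss 68 mm above the bench; free of the shaft once raised 40 mm. Origin at the centre of its open lower rim, z up through its closed top
- tray: open red plastic tray fixed to the bench, 150 x 150 mm outside, walls 28 mm tall and 4 mm thick, floor about 4 mm thick, empty. Origin at the centre of its underside, x and y along its sides
- bushing: loose brass bushing, 34 mm across, 20 mm tall; bystander; origin at the centre of its underside
- jar: loose small screw jar with black cap, 36 mm across, 45 mm tall; bystander; origin at the centre of its underside
- screwdriver: loose screwdriver with green handle, 170 mm long, lying flat; bystander
- multimeter: loose orange hand-held multimeter, 150 x 75 x 34 mm, lying flat; bystander; origin at the centre of its underside
- junction_box: loose grey junction box, 65 x 110 x 45 mm, with white cable glands; bystander; origin at the centre of its underside
- cover: loose clear plastic cover plate, 70 x 120 x 6 mm with black corner screws, lying flat; bystander; origin at the centre of its underside
- wrench: loose steel wrench, 150 mm long, lying flat; bystander
There are look-alikes about, which are no part of the job. Of the things that look like the tray, the smallest one is meant. Several things look just like the lever: the one meant starts farthest to the robot's right.

How it is judged (in metres and radians):
On the way, in this order (a step that is already met when the one before it is completed fails the run):
1. the cap lies released in the tray, while the lever is still on the bench (x of cap in the frame of tray between -0.07 and 0.07 m and y of cap in the frame of tray between -0.07 and 0.07 m and z of cap in the frame of tray between -0.002 and 0.06 m and contact force between cap and the fingers below 0.1 N and contact force between cap and tray above 0.1 N and linear speed of cap below 0.05 m/s and height (world z) of lever_balance below 0.035 m), for 0.2 s.
2. the lever is lifted clear of the bench, level, in the gripper (height (world z) of each of hub_bore, eye_bore above 0.03 m and angle between lever's own z axis and vertical below 0.15 rad and contact force between lever and the fingers above 1 N), for 0.2 s.
At the end, for the whole second after the job is handed in: Cap released and at rest in the tray. Lever held still by the fingers alone, within 25 mm of its balance point, level within 5 degrees, hub hole within 12 mm of the shaft axis, eye hole within 15 mm of the pin axis, underside 15 to 90 mm above their tips, not touching the fixture (x of cap in the frame of tray between -0.07 and 0.07 m and y of cap in the frame of tray between -0.07 and 0.07 m and z of cap in the frame of tray between -0.002 and 0.06 m and contact force between cap and the fingers below 0.1 N and contact force between cap and tray above 0.1 N and linear speed of cap below 0.05 m/s and angle between lever's own z axis and vertical below 0.09 rad and horizontal distance between hub_bore and shaft_tip below 0.012 m and horizontal distance between eye_bore and pin_tip below 0.015 m and height (world z) of hub_bore between 0.12 and 0.195 m and height (world z) of eye_bore between 0.12 and 0.195 m and horizontal distance between the grasp point and lever_balance below 0.025 m and contact force between lever and the fingers above 1 N and contact force between lever and drive below 0.1 N and linear speed of lever below 0.03 m/s and angular speed of lever below 0.2 rad/s); the arm keeps its last pose, push and grip.
It fails at once if the lever is tipped more than about 20 degrees (angle between lever's own z axis and vertical above 0.35 rad).
It fails at once if the lever touches the gearbox fixture with more than 1 N (contact force between lever and drive above 1 N).
It fails at once if another loose thing on the bench is moved more than 30 mm (distance of any of bushing, jar, screwdriver, multimeter, junction_box, cover, wrench from where it was at the start of the episode above 0.03 m).
It also fails if it takes over 64 s, if anything falls off the work surface, if the arm or the gripper's body presses on something with over 40 N, if the wrist force passes 120 N, or if a joint passes its speed limit or range.

## Working session

There is one attempt and no reset: what is moved stays moved. The work goes in short steps, Python scripts to look and compute and a shell command to move; the robot and the scene stay as the last step left them, time stands still between calls to the robot, and variables do not carry over. Pictures are saved under pics/ and viewed, at most 10 in all, crops included, and the job is handed in when it is done.

```bash
mkdir -p pics; cat > h.py <<'E'
import numpy as np, cv2
from rig import observe, optics, job, env
def shot(n,f=None):
    d=optics.get_image(n)
    if f: cv2.imwrite('pics/'+f,d['pixels'][:,:,::-1])
    return d
def ray(d,uv):
    R=cv2.Rodrigues(np.array(d['rvec'],float))[0];t=np.array(d['tvec'],float).ravel()
    K=np.array(d['mtx'],float)
    return -R.T@t, R.T@np.linalg.inv(K)@np.array([uv[0],uv[1],1.])
def onz(d,uv,z):
    c,r=ray(d,uv); return c+r*(z-c[2])/r[2]
def two(d1,u1,d2,u2):
    c1,r1=ray(d1,u1);c2,r2=ray(d2,u2)
    s=np.linalg.lstsq(np.c_[r1,-r2],c2-c1,rcond=None)[0]
    a=c1+s[0]*r1;b=c2+s[1]*r2
    return (a+b)/2,np.linalg.norm(a-b)
def proj(d,p):
    return cv2.projectPoints(np.array([p],float),np.array(d['rvec'],float),np.array(d['tvec'],float),np.array(d['mtx'],float),None)[0].ravel()
E
python3 - <<'E'
from h import *
a=shot('top','top0.png');b=shot('side','side0.png')
np.set_printoptions(precision=3,suppress=True)
for d in(a,b): print(ray(d,(320,200)),np.array(d['mtx']).ravel())
print(env.tcp_to_grasp,observe())
E
```

```text
(array([ 0.295, -0.102,  1.699]), array([ 0.141,  0.   , -0.99 ])) [431.07    0.    318.003   0.    431.07  197.536   0.      0.      1.   ]
(array([0.311, 0.855, 0.968]), array([ 0.162, -0.712, -0.684])) [414.537   0.    317.702   0.    414.537 192.374   0.      0.      1.   ]
0.0187 {'time_s': 0.1, 'q': array([-85.961,  21.836,  74.381,  -0.   ,  83.857, -12.338]), 'qvel': array([-0.023, -0.026, -0.054, -0.067,  0.007, -0.124]), 'joint_efforts': array([  0.003, -44.922, -23.166,  -0.   ,   0.004,  -0.   ]), 'position': array([ 0.155, -0.527,  0.231]), 'tool_rot': array([[ 0.959,  0.282, -0.   ],
       [ 0.282, -0.959,  0.001],
       [ 0.   , -0.001, -1.   ]]), 'ft_force': array([-0.341,  0.025,  0.226]), 'wrist_torque': array([-0.043, -0.035, -0.029]), 'gripper_force': 0.0, 'grip_width': 0.08541460604397337}
```

View pics/top0.png

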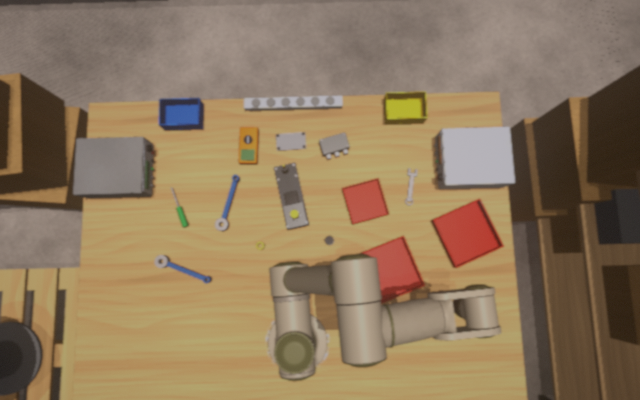

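View pics/side0.png

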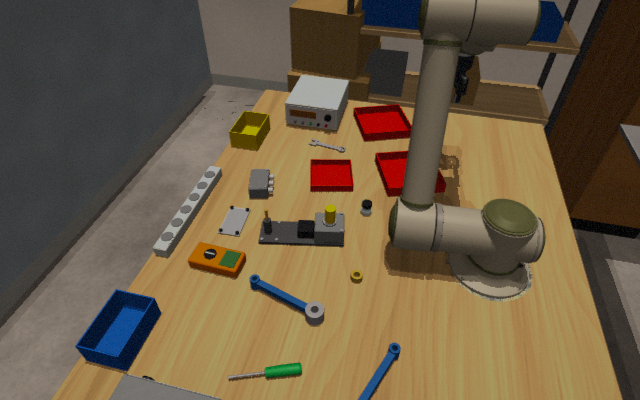

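The top view shows three red trays at (365,201), (392,270) and (467,233). The one at (365,201) looks smallest. There are two levers: A with hub (222,224) and eye (236,178), and B with hub (162,261) and eye (208,279). A lies farther to the robot's right, since image right is -y. The cap is at (294,214), the pin near (285,169). I'll check a close crop and measure.

```bash
cat > m.py <<'E'
from h import *
np.set_printoptions(precision=4,suppress=True)
a=shot('top');b=shot('side')
def blobs(d,lo,hi,box,mn=6):
    h=cv2.cvtColor(d['pixels'],cv2.COLOR_RGB2HSV);m=cv2.inRange(h,lo,hi)
    z=np.zeros_like(m);x0,y0,x1,y1=box;z[y0:y1,x0:x1]=m[y0:y1,x0:x1]
    n,l,s,c=cv2.connectedComponentsWithStats(z)
    return [(s[i],c[i],l==i) for i in range(1,n) if s[i][4]>=mn]
Y=((22,150,90),(35,255,255));R1=((0,170,80),(6,255,255));B=((100,120,50),(125,255,255))
for nm,d,cb,lb in(('top',a,(270,190,320,235),(210,165,250,240)),('side',b,(310,195,350,240),(240,265,330,330))):
    for s,c,_ in blobs(d,*Y,cb): print(nm,'cap',s,c)
    for s,c,m in blobs(d,*B,lb,10): print(nm,'blue',s,c)
for nm,d,box in(('top',a,(330,170,520,310)),('side',b,(290,95,450,210))):
    for s,c,m in blobs(d,*R1,box,150):
        cn=max(cv2.findContours(m.astype(np.uint8),0,2)[0],key=cv2.contourArea)
        P=[onz(d,p[0],.02)[:2] for p in cn]
        r=cv2.minAreaRect(np.array(P,np.float32)); print(nm,'tray',c,r)
def crop(d,x,y,w,h,k): return cv2.resize(d['pixels'][y:y+h,x:x+w,::-1],None,fx=k,fy=k,interpolation=2)
cv2.imwrite('pics/c1.png',np.hstack([crop(a,205,155,115,85,3.4782608)[:290],crop(b,235,195,120,135,3)[:290] if 0 else cv2.resize(crop(b,235,195,130,135,3),(390,405))[:crop(a,205,155,115,85,3.4782608).shape[0]]]))
E
python3 m.py
```

```text
top cap [292 211   5   6  21] [293.619  213.4762]
top blue [224 183  11  34  46] [228.9348 200.087 ]
side cap [325 204  11   9  77] [329.987  208.3506]
side blue [250 275  57  36 471] [276.9257 292.2505]
top tray [467.4588 233.8932] ((0.38974612951278687, -0.6681184768676758), (0.2003203183412552, 0.20380207896232605), 22.934701919555664)
top tray [404.0025 281.1597] ((0.2626568078994751, -0.3808654546737671), (0.20131830871105194, 0.15865811705589294), 18.823497772216797)
side tray [381.0176 121.7978] ((0.4007337689399719, -0.687977135181427), (0.19530346989631653, 0.20187750458717346), 22.364957809448242)
side tray [393.0269 170.8117] ((0.3040379285812378, -0.3593428134918213), (0.1086607575416565, 0.2081216722726822), 20.554929733276367)
side tray [330.9264 174.4681] ((0.530954897403717, -0.2880781292915344), (0.14634042978286743, 0.1482449471950531), 13.980915069580078)Traceback (most recent call last):
  File "m.py", line 19, in <module>
    cv2.imwrite('pics/c1.png',np.hstack([crop(a,205,155,115,85,3.4782608)[:290],crop(b,235,195,120,135,3)[:290] if 0 else cv2.resize(crop(b,235,195,130,135,3),(390,405))[:crop(a,205,155,115,85,3.4782608).shape[0]]]))
                              ~~~~~~~~~^^^^^^^^^^^^^^^^^^^^^^^^^^^^^^^^^^^^^^^^^^^^^^^^^^^^^^^^^^^^^^^^^^^^^^^^^^^^^^^^^^^^^^^^^^^^^^^^^^^^^^^^^^^^^^^^^^^^^^^^^^^^^^^^^^^^^^^^^^^^^^^^^^^^^^^^^^^^^^^^^^^^^^^^^^^^^^^^
    return _nx.concatenate(arrs, 1, dtype=dtype, casting=casting)
           ~~~~~~~~~~~~~~~^^^^^^^^^^^^^^^^^^^^^^^^^^^^^^^^^^^^^^^
ValueError: all the input array dimensions except for the concatenation axis must match exactly, but along dimension 0, the array at index 0 has size 290 and the array at index 1 has size 296
```

```bash
sed -i '$d' m.py; cat >> m.py <<'E'
A=cv2.resize(a['pixels'][155:240,205:320,::-1],(400,296),interpolation=2)
C=cv2.resize(b['pixels'][195:325,235:355,::-1],(390,420),interpolation=2)
o=np.zeros((420,790,3),np.uint8);o[:296,:400]=A;o[:,400:]=C;cv2.imwrite('pics/c1.png',o)
p,e=two(a,(293.6,213.5),b,(330,208.3));print('cap',p,e, onz(a,(365,201),.02))
E
python3 m.py | grep -v tray
```

```text
top cap [292 211   5   6  24] [293.8333 213.6667]
top blue [224 182  11  35  42] [229.2143 199.1905]
side cap [325 204  11  10  78] [330.     208.4103]
side blue [250 275  57  36 460] [277.113  292.2717]
cap [ 0.4742 -0.0032  0.1171] 0.00272466088413306 [ 0.5254 -0.2788  0.02  ]
```

View pics/c1.png

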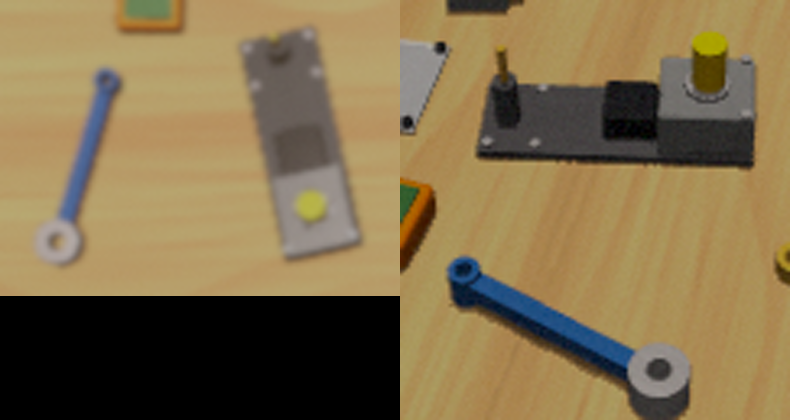

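The crop confirms lever A, with its bare-steel hub at the bottom left and blue eye at the upper right. The capped shaft and the pin tip are also clear.

```bash
python3 - <<'E'
from h import *
np.set_printoptions(precision=4,suppress=True)
a=shot('top');b=shot('side');T=lambda x,y:(204.65+x/3.478,154.65+y/3.478);S=lambda x,y:(234.65+x/3.25,194.65+y/3.25)
P={}
for n,t,s,z in(('cap',(311,205),(310,41),.118),('pin',(273,38),(102,48),.105),('hub',(57,242),(258,369),.038),('eye',(106,80),(64,268),.038)):
    p,e=two(a,T(*t),b,S(*s));P[n]=p;print(n,p,e,onz(a,T(*t),z)[:2],onz(b,S(*s),z)[:2])
for i,j in(('cap','pin'),('hub','eye')):
    v=P[j]-P[i];print(np.linalg.norm(v[:2]),np.degrees(np.arctan2(v[1],v[0])))
E
```

```text
cap [ 0.4741 -0.005   0.1195] 0.0037397524195900643 [ 0.4724 -0.0051] [ 0.4763 -0.0066]
pin [0.6597 0.0341 0.104 ] 0.003745836528221089 [0.6576 0.0336] [0.6613 0.0349]
hub [0.4503 0.2835 0.0372] 0.004776185824492718 [0.4478 0.2831] [0.4526 0.284 ]
eye [0.6318 0.2292 0.0381] 0.004069180123210629 [0.6297 0.2288] [0.6339 0.2291]
0.1896935614871997 11.899669296255315
0.18942534526329596 -16.661802812289
```

Distances of 190 mm and heights match the text. I'm moving above the cap with the tool yaw unchanged, which also nearly matches the tray's yaw. Then I'll look at what the arm was hiding.

```bash
python3 -m jog '[[0,0,0,0.02,-0.018,0,100],[0,0,0,0.04,-0.037,0,100],[0,0,0,0.04,-0.037,0,100],[0,0,0,0.04,-0.037,0,100],[0,0,0,0.04,-0.037,0,100],[0,0,0,0.04,-0.037,0,100],[0,0,0,0.04,-0.037,0,100],[0,0,0,0.04,-0.037,0,100],[0,0,0,0.04,-0.037,0,100],[0,0,0,0.04,-0.037,0,100]]' 40; python3 -m jog '[[0,0,0,0.04,-0.035,0,100],[0,0,0,0.02,-0.018,0,100],[0,0,0,0.013,-0.008,0,100],[0,0,0,0,0,0,100],[0,0,0,0,0,0,100]]'
python3 - <<'E'
from h import *
np.set_printoptions(precision=4,suppress=True)
a=shot('top','top1.png');b=shot('side','side1.png');o=observe()
print(o['tool_rot'].T@(np.array([.4745,-.005,.079])-o['position']),o['tool_rot'])
E
```

```text
time_s: 1.65
position: [0.4214, -0.0821, 0.2316]
tool_rot: [[0.959, 0.282, 0.001], [0.282, -0.959, -0.0], [0.001, 0.001, -1.0]]
ft_force: [0.1, -0.7, 0.8]
grip_width: 0.085
gripper_force: 0.0
time_s: 2.28
position: [0.4732, -0.0055, 0.2313]
tool_rot: [[0.96, 0.281, -0.0], [0.281, -0.96, -0.0], [-0.0, 0.0, -1.0]]
ft_force: [-0.7, 1.0, 0.3]
grip_width: 0.0854
gripper_force: 0.0
[ 0.0014 -0.0002  0.1524] [[ 0.9598  0.2805 -0.    ]
 [ 0.2805 -0.9598 -0.0001]
 [-0.      0.0001 -1.    ]]
```

View pics/top1.png

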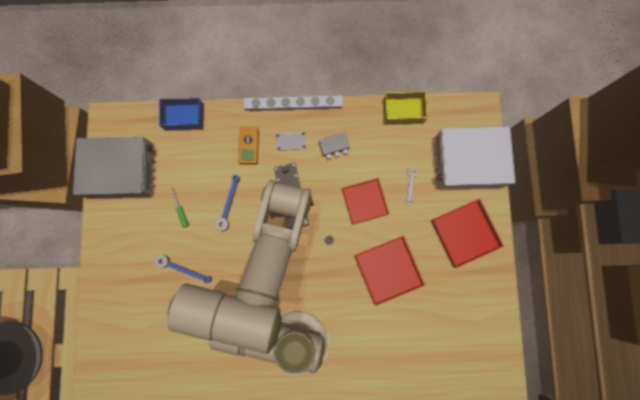

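No third lever was hidden, so lever A and the tray at (365,201) stand. I'm descending onto the cap and closing.

```bash
python3 -m jog '[[0,0,0,0,0,0.03,100],[0,0,0,0.0014,0,0.04,100],[0,0,0,0,0,0.04,100],[0,0,0,0,0,0.03,100],[0,0,0,0,0,0.0124,100],[0,0,0,0,0,0,100]]' 40; python3 -m jog '[[0,0,0,0,0,0,0],[0,0,0,0,0,0,0],[0,0,0,0,0,0,0],[0,0,0,0,0,0,0],[0,0,0,0,0,0,0],[0,0,0,0,0,0,0],[0,0,0,0,0,0,0],[0,0,0,0,0,0,0]]' 30
```

```text
time_s: 3.12
position: [0.4749, -0.0047, 0.079]
tool_rot: [[0.96, 0.281, -0.001], [0.281, -0.96, 0.0], [-0.0, -0.0, -1.0]]
ft_force: [0.1, 1.3, 0.1]
grip_width: 0.0853
gripper_force: 0.0
time_s: 4.12
position: [0.4752, -0.0043, 0.0796]
tool_rot: [[0.959, 0.282, 0.001], [0.282, -0.959, -0.0], [0.001, 0.001, -1.0]]
ft_force: [-1.2, -0.5, 7.1]
grip_width: 0.0316
gripper_force: 29.6
```

```bash
python3 -m jog '[[0,0,0,0,0,-0.015,0],[0,0,0,0,0,-0.03,0],[0,0,0,0,0,-0.03,0],[0,0,0,0,0,-0.025,0],[0,0,0,0,0.02,0,0],[0,0,0,-0.005,0.05,0,0],[0,0,0,-0.01,0.05,0,0],[0,0,0,-0.01,0.05,0,0],[0,0,0,-0.003,0.05,0,0],[0,0,0,0,0.04,0,0]]'; python3 -m jog '[[0,0,0,0,0.022,0,0],[0,0,0,0,0,0.03,0],[0,0,0,0,0,0.04,0],[0,0,0,0,0,0.03,0],[0,0,0,0,0,0.025,0],[0,0,0,0,0,0,0],[0,0,0,0,0,0,0]]'
python3 - <<'E'
from h import *
a=shot('top');b=shot('side')
o=np.hstack([cv2.resize(a['pixels'][150:250,310:430,::-1],(390,325)),cv2.resize(b['pixels'][120:220,290:410,::-1],(390,325))]);cv2.imwrite('pics/tray.png',o)
E
```

```text
time_s: 5.38
position: [0.5208, -0.2646, 0.1773]
tool_rot: [[0.96, 0.28, -0.002], [0.28, -0.96, 0.001], [-0.001, -0.001, -1.0]]
ft_force: [0.2, -0.0, -0.5]
grip_width: 0.0317
gripper_force: 29.9
time_s: 6.25
position: [0.5276, -0.2835, 0.0542]
tool_rot: [[0.96, 0.282, 0.0], [0.282, -0.96, -0.0], [0.0, 0.001, -1.0]]
ft_force: [0.8, 0.5, -0.6]
grip_width: 0.0311
gripper_force: 29.9
```

View pics/tray.png

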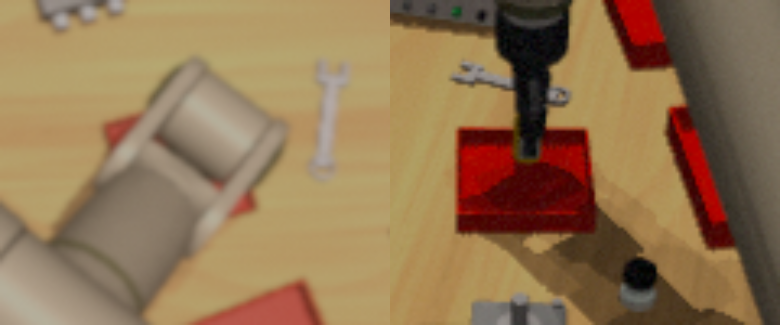

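The side crop shows the cap (528,150) between the fingers over the middle of the tray, and the shaft bare at (520,305). I'm lowering it the rest of the way and releasing.

```bash
python3 -m jog '[[0,0,0,0,0,0.015,0],[0,0,0,0,0,0.015,0],[0,0,0,0,0,0.007,0],[0,0,0,0,0,0,0],[0,0,0,0,0,0,100],[0,0,0,0,0,0,100],[0,0,0,0,0,0,100],[0,0,0,0,0,0,100],[0,0,0,0,0,0,100],[0,0,0,0,0,0,100]]'; python3 -m jog '[[0,0,0,0,0,-0.02,100],[0,0,0,0,0,-0.04,100],[0,0,0,0,0,-0.05,100],[0,0,0,0,0,-0.05,100],[0,0,0,0,0,-0.03,100],[0,0,0,0,-0.02,0,100],[0,0,0,0,-0.05,0,100],[0,0,0,0,-0.05,0,100],[0,0,0,0,-0.05,0,100],[0,0,0,0,-0.05,0,100]]'
python3 - <<'E'
from h import *
np.set_printoptions(precision=4,suppress=True)
a=shot('top');b=shot('side')
o=np.hstack([cv2.resize(a['pixels'][150:250,310:430,::-1],(390,325)),cv2.resize(b['pixels'][120:220,290:410,::-1],(390,325))]);cv2.imwrite('pics/tray2.png',o)
print(observe()['position'])
for d,x,y in((a,310,150),(b,290,130)):
    m=cv2.inRange(cv2.cvtColor(d['pixels'][y:y+100,x:x+120],cv2.COLOR_RGB2HSV),(22,150,90),(35,255,255));v,u=np.nonzero(m);print(len(u), onz(d,(x+u.mean(),y+v.mean()),.04))
E
```

```text
time_s: 7.6
position: [0.5275, -0.2827, 0.0169]
tool_rot: [[0.959, 0.282, 0.0], [0.282, -0.959, -0.0], [0.0, 0.0, -1.0]]
ft_force: [-0.4, -0.2, -0.1]
grip_width: 0.085
gripper_force: 0.0
time_s: 8.85
position: [0.4648, -0.0702, 0.207]
tool_rot: [[0.96, 0.282, 0.0], [0.282, -0.96, 0.0], [0.0, 0.0, -1.0]]
ft_force: [0.7, 1.0, -0.8]
grip_width: 0.0853
gripper_force: 0.0
[ 0.4639 -0.0681  0.2073]
47 [ 0.5261 -0.2834  0.04  ]
90 [ 0.5277 -0.2776  0.04  ]
```

View pics/tray2.png

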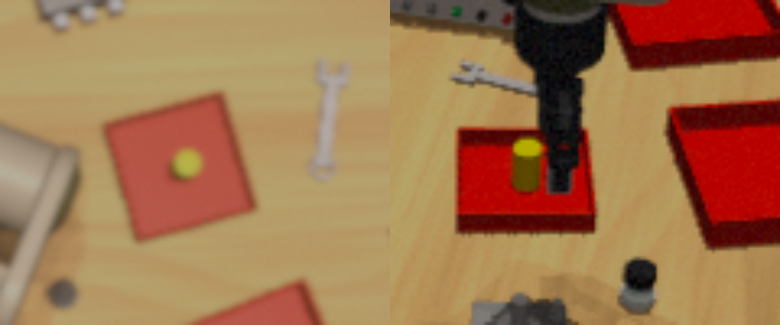

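The cap stands upright in the middle of the tray, at (186,163) in the left crop. Next I'm moving over the lever's balance point and yawing to the bar.

```bash
python3 -m jog '[[0,0,0,0.01,-0.022,0,100],[0,0,0,0.0195,-0.044,0,100],[0,0,0,0.0195,-0.044,0,100],[0,0,0,0.0195,-0.044,0,100],[0,0,0,0.0195,-0.044,0,100],[0,0,0,0.0195,-0.044,0,100],[0,0,0,0.0195,-0.044,0,100],[0,0,0,0.0095,-0.022,0,100],[0,0,0.145,0,0,0,100],[0,0,0.145,0,0,0,100]]'; python3 -m jog '[[0,0,0.145,0,0,0,100],[0,0,0.143,0,0,0,100],[0,0,0,0,0,0,100],[0,0,0,0,0,0,100]]'
python3 - <<'E'
from h import *
np.set_printoptions(precision=4,suppress=True)
o=observe();R=o['tool_rot'];print(o['q'],np.degrees(np.arctan2(R[1,0],R[0,0])),R.T@(np.array([.5078,.2663,.006])-o['position']))
E
```

```text
time_s: 10.2
position: [0.5101, 0.2623, 0.2067]
tool_rot: [[1.0, -0.009, -0.0], [-0.009, -1.0, -0.0], [-0.0, 0.0, -1.0]]
ft_force: [-0.8, 0.3, -0.2]
grip_width: 0.0854
gripper_force: 0.0
time_s: 10.7
position: [0.5099, 0.2621, 0.2069]
tool_rot: [[0.958, -0.286, 0.0], [-0.286, -0.958, -0.0], [0.0, 0.0, -1.0]]
ft_force: [0.3, 0.2, 0.6]
grip_width: 0.0859
gripper_force: 0.0
[ 15.3792  25.1792  72.988   -0.0018  81.8319 121.9844] -16.604987812738404 [-0.0032 -0.0034  0.2009]
```

```bash
python3 -m jog '[[0,0,0,-0.003,-0.003,0.03,100],[0,0,0,0,0,0.045,100],[0,0,0,0,0,0.045,100],[0,0,0,0,0,0.04,100],[0,0,0,0,0,0.025,100],[0,0,0,0,0,0.015,100],[0,0,0,0,0,0,100]]'; python3 -m jog '[[0,0,0,0,0,0,0],[0,0,0,0,0,0,0],[0,0,0,0,0,0,0],[0,0,0,0,0,0,0],[0,0,0,0,0,0,0],[0,0,0,0,0,0,0],[0,0,0,0,0,0,0],[0,0,0,0,0,0,0],[0,0,0,0,0,0,0],[0,0,0,0,0,0,0]]' 90
```

```text
time_s: 11.58
position: [0.5075, 0.266, 0.0065]
tool_rot: [[0.958, -0.287, -0.001], [-0.287, -0.958, -0.0], [-0.001, 0.001, -1.0]]
ft_force: [0.4, 0.1, 0.3]
grip_width: 0.085
gripper_force: 0.0
time_s: 12.82
position: [0.508, 0.2664, 0.0077]
tool_rot: [[0.958, -0.288, 0.001], [-0.288, -0.958, 0.001], [0.001, -0.001, -1.0]]
ft_force: [-1.2, 0.5, 6.1]
grip_width: 0.0162
gripper_force: 89.0
```

```bash
python3 -m jog '[[0,0,0,0,0,-0.005,0],[0,0,0,0,0,-0.01,0],[0,0,0,0,0,-0.015,0],[0,0,0,0,0,-0.02,0],[0,0,0,0,0,-0.02,0],[0,0,0,0,0,-0.02,0],[0,0,0,0,0,-0.02,0],[0,0,0,0,0,-0.02,0],[0,0,0,0,0,-0.02,0],[0,0,0,0,0,0,0]]'
python3 - <<'E'
from h import *
np.set_printoptions(precision=4,suppress=True)
a=shot('top');b=shot('side','lift.png')
o=observe();R=o['tool_rot'];print(o['position'],o['ft_force'],o['wrist_torque'],R)
E
```

```text
time_s: 14.08
position: [0.5081, 0.2662, 0.1588]
tool_rot: [[0.958, -0.288, 0.003], [-0.288, -0.958, 0.001], [0.003, -0.002, -1.0]]
ft_force: [-0.4, 0.3, -4.3]
grip_width: 0.0166
gripper_force: 88.0
[0.5072 0.2659 0.1567] [-0.1788 -0.9716 -4.06  ] [ 0.0053  0.0109 -0.0435] [[ 0.9576 -0.288  -0.0006]
 [-0.288  -0.9576 -0.0002]
 [-0.0005  0.0003 -1.    ]]
```

View pics/lift.png

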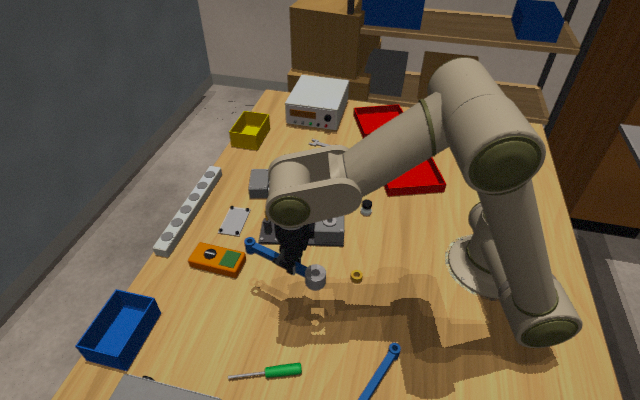

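The lever hangs level, with the hub at (316,278), the eye at (250,245) and near-zero wrist moment. Now I'm yawing it and carrying it over the fixture, with about 45 mm of clearance above the tips.

```bash
python3 -m jog '[[0,0,-0.05,0,0,0,0],[0,0,-0.09,0,0,0,0],[0,0,-0.1,0,0,0,0],[0,0,-0.1,0,0,0,0],[0,0,-0.1,0,0,0,0],[0,0,-0.06,0,0,0,0],[0,0,0,-0.002,0.012,0,0],[0,0,0,-0.004,0.03,0,0],[0,0,0,-0.004,0.035,0,0],[0,0,0,-0.004,0.035,0,0]]'; python3 -m jog '[[0,0,0,-0.004,0.035,0,0],[0,0,0,-0.004,0.035,0,0],[0,0,0,-0.004,0.035,0,0],[0,0,0,-0.002,0.025,0,0],[0,0,0,0,0.012,0,0],[0,0,0,0,0.004,0,0],[0,0,0,0,0,0,0],[0,0,0,0,0,0,0]]'
python3 - <<'E'
from h import *
np.set_printoptions(precision=4,suppress=True)
a=shot('top');b=shot('side')
o=observe();R=o['tool_rot'];print(o['position'],np.degrees(np.arctan2(R[1,0],R[0,0])),o['wrist_torque'],R.T@(np.array([.5327,.0073,.1567])-o['position']))
A=cv2.resize(a['pixels'][140:250,250:350,::-1],(400,440),interpolation=2)
C=cv2.resize(b['pixels'][160:270,245:345,::-1],(400,440),interpolation=2)
cv2.imwrite('pics/fin.png',np.hstack([A,C]))
for n,p in(('hub',(.4741,-.005,.188)),('eye',(.6597,.0341,.188)),('shaft',(.4741,-.005,.105)),('pin',(.6597,.0341,.105))):
    print(n,(proj(a,p)-[250,140])*4+1.5,(proj(b,p)-[245,160])*4+[401.5,1.5])
E
```

```text
time_s: 15.42
position: [0.5166, 0.1518, 0.1564]
tool_rot: [[0.979, 0.205, -0.001], [0.205, -0.979, -0.0], [-0.001, 0.0, -1.0]]
ft_force: [1.2, -0.6, -3.3]
grip_width: 0.0166
gripper_force: 88.2
time_s: 16.42
position: [0.5333, 0.0086, 0.1569]
tool_rot: [[0.978, 0.207, -0.0], [0.207, -0.978, 0.0], [-0.0, -0.0, -1.0]]
ft_force: [0.0, 0.3, -3.8]
grip_width: 0.0165
gripper_force: 88.2
[0.5333 0.0084 0.1569] 11.952181522262295 [-0.0202 -0.0309 -0.0148] [-0.0009  0.001   0.0002]
hub [172.5674 285.2275] [746.7499 121.5105]
eye [125.3237  81.1869] [479.069  115.0568]
shaft [178.5128 295.5781] [743.5911 205.1529]
pin [133.5471 101.634 ] [488.0186 198.7638]
```

View pics/fin.png

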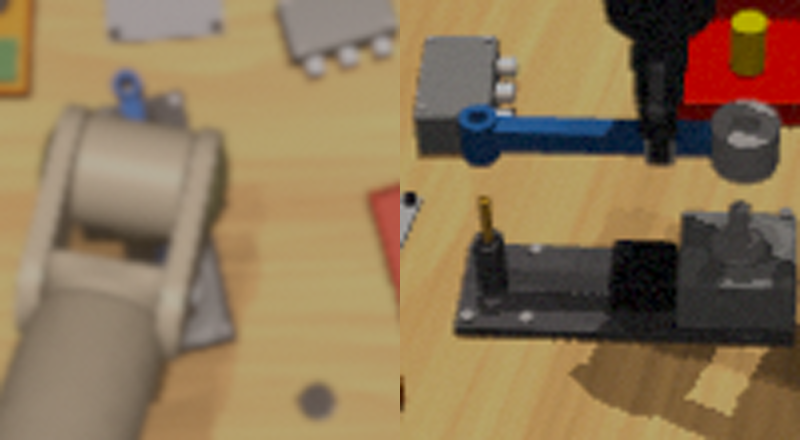

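The side crop puts the hub (745,121) and eye (478,116) above the shaft tip (739,206) and pin tip (484,199), within about 3 mm of where they should project. Both views suggest roughly +2 mm along the lever, so I'll nudge, settle and hand in.

```bash
python3 -m jog '[[0,0,0,0.001,0.0005,0,0],[0,0,0,0.001,0.0005,0,0],[0,0,0,0,0,0,0],[0,0,0,0,0,0,0],[0,0,0,0,0,0,0],[0,0,0,0,0,0,0],[0,0,0,0,0,0,0],[0,0,0,0,0,0,0]]'; python3 -c "
from rig import job
print(job.close_job())"
```

```text
time_s: 17.52
position: [0.5356, 0.0073, 0.1569]
tool_rot: [[0.979, 0.206, 0.0], [0.206, -0.979, 0.0], [0.0, -0.0, -1.0]]
ft_force: [-0.6, 0.2, -4.5]
grip_width: 0.0166
gripper_force: 88.2
the job is handed in; nothing more can be done
None
```

The job is handed in at 17.5 s: the cap is standing in the smallest red tray, and the lever is held level about 45 mm above the shaft and pin, lined up to within a few millimetres by the last pictures; no verdict came back.

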